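Close the battery pack's service port

ROBOT

A 6-joint arm with a two-finger parallel gripper is mounted at the origin on the work surface. World frame = base frame: x ahead of the robot, y to its left, z up, the work surface at z = 0. Lengths are in m, angles in degrees, forces in N, time in s.
With the tool pointing down it reaches from about 0.3 to 0.75 m from the base axis. Payload 8.5 kg.
Tool frame: the origin (TCP) lies at the very end of the fingers, on their centre line; the grasp point (between the pads) lies 19 mm behind it (env.hold_point_z is the distance from the TCP to the grasp point, in m); z points along the fingers, y is the line along which they close (so a half turn about z gives the same grasp; the last joint's range is limited). The gripper opens to 85 mm and grips with 20 to 120 N. Pads are 22 mm wide; open, the fingers measure 114 mm over their backs; the gripper's body (76 mm by 85 mm) begins 54 mm behind the grasp point. The pads swing forward as they close: fully open they stand 13 mm farther back than shut.
Start: joints at [57.393, 21.807, 74.336, -0, 83.858, -12.336], TCP at [0.191, 0.516, 0.231] pointing down, gripper open.
Joint ranges: [-178.18, 178.18], [-50.72, 133.34], [12.68, 142.11], [-81.47, 261.47], [9.98, 163.14], [-165.26, 165.26]. Speed limits (degrees/s): [136.94, 136.94, 180, 180, 180, 180].

INTERFACE

Orientations are given as a 3x3 rotation matrix whose columns are the frame's x, y, z axes.
In Python, from rig import env, optics gives the robot as it stands.
- The arm moves only by the shell command python3 -m jog 'ROWS' [OPENING] [FORCE]. ROWS is JSON, a list of rows, each an object with "linear": the shift along the tool's x, y, z in units of 40 mm (1.0 is 40 mm), a list of three; "roll": the turn about the tool's z in units of 5 degrees (1.0 is 5 degrees). A call has 1 to 12 rows; each row shifts and turns the commanded pose from where the row before left it, along the tool's axes as they then stand; what a row does not reach is not made up. A row lasts 1/12 s, in which the tool goes at most 41.7 mm and 7.16 degrees, less where a joint would pass 70% of its speed; a pose out of reach is approached as far as the arm can. A call is refused whole if a number of a shift passes 1 or a number of a turn 1, either way. A call with a gripper value outside its range is refused whole. OPENING is the opening, from -1 (shut) to 1 (fully open), set as the call begins (- or left out, the last holds). The fingers move at their own pace and stop on an object; FORCE is the grip in N (left out, the last holds). Time passes only in rows, so rows that do not move let the fingers close. It gives the time, the measured TCP pose, the force, the opening and the grip force at its end, in the units of the state.
- env.observe(): the state, without advancing time (a new reading comes with each control period).
- optics.get_image(name): name is "scene" or "top" or "wrist"; returns the picture (400x640x3 uint8, red, green, blue); there is no depth.
- optics.calibration(name): a dict with "fov_y" (degrees; the focal length in pixels is half the picture's height over the tangent of half this angle, whatever the lens; pixels are square), "cx", "cy" (the principal point, pixels), "T" (4x4, takes a point from camera to world coordinates). Camera axes: x right, y down, z forward; pixel columns grow to the right and rows downward; lengths in m; the calibration is good to about 2 mm. A picture is of the moment at which its call begins: read the wrist's pose just before it. calibration takes no time and is no camera call; for the wrist camera it gives the pose at the moment of the call.
- env.close_job(): hands the job in; it is judged then, once.
The state is a dict: "time_s": time; "q": joint angles; "qvel": joint speeds; "joint_efforts": joint torques, N m; "position": TCP position; "tool_rot": TCP orientation; "ft_force": force on the tool from outside, world axes, zero at the start; "wrist_torque": the same for the moment, N m; "grip_width": finger opening in m; "gripper_force": force on a finger pad.
Only numpy, scipy, OpenCV 4.12 (cv2) and the standard library are available. Lean on these libraries where they do the work, as an engineer would, in place of code of your own. Each camera call takes 0.05 s, during which the arm holds its last target. There are 200 camera calls.

TASK

Close the battery pack's service port with the orange hex plug from the kitting tray: set the plug square on the port and turn it gently backwards until you feel it drop into the thread start. Then run it in clockwise until the thread has drawn its flange snug down on the port's metal rim all round, without forcing or overtightening it. Let go, and leave everything else where it is.

Things in the scene. Friction and masses are not known exactly. Their poses are not given: they have to be found in the camera images.
- plug: orange hex plug, 0.14 to 0.24 kg, upright in the tray. Origin: centre of the flange's underside, z up its axis. Flange 66 mm dia, 5 thick; on it a hex 24 high (5 to 29 mm above the origin), 38 across flats, flats facing +x and every 60 deg. Below: shank 32 dia, 36 long, chamfered nose; three radial thread pins 4.5 dia, 24 mm below the origin, at +x and every 120 deg, out to radius 22.7.
- port (a point): centre of the port's level metal rim, the seat; plug's origin here = shut. Aluminium collar 62 mm outside, rim 18 mm above the lid. Inside, a brass insert, bore 37 mm: right-hand three-start thread, 30 mm a turn, pressed in at an unknown angle, same heights always. A black seal ring, sprung (5 N to 20 N), stands 2.5 mm proud of the rim: pressed down by hand only, the plug springs back up.
- pack: dark battery pack 200 x 124 x 66 mm on a white slab 240 x 160 x 22, fixed; origin under the slab's centre. Port at x -45, z 106 mm. In the port the pins ride on three flat lands: plug origin 21.3 mm above the rim point (24.3 on a rib). Turned anticlockwise up to 110 deg they fall off into a thread start, to 11-13 mm; clockwise they jam on a rib. Then about 150-180 deg clockwise to snug. Play 2 mm.
- tray: blue kitting tray 210 x 120 x 8 mm, fixed; origin under its centre. At x -55 mm a white socket block 76 x 76 mm, top 50 mm above the table, carries the plug by its flange (hole 50 mm); at +x are grooves with three cells.
- cell0: loose green battery cell, 18 mm diameter, 65 mm long, lying in a groove of the tray's base; bystander. Origin: its centre.
- cell1: loose green battery cell, 18 mm diameter, 65 mm long, lying in a groove of the tray's base; bystander. Origin: its centre.
- cell2: loose green battery cell, 18 mm diameter, 65 mm long, lying in a groove of the tray's base; bystander. Origin: its centre.
- cellblock: block of 15 green cells in black holders, 105 x 65 x 66 mm, loose bystander. Origin: centre of its underside.
- driver: red screwdriver lying on the table, loose bystander, about 200 mm long along its x. Origin near its middle, underneath.
- solvent: white bottle with red cap, 52 mm diameter, 130 mm tall, loose bystander. Origin: centre of its underside.
- swabs: steel cup, 68 mm diameter, 70 mm tall, loose bystander. Origin: centre of its underside.
There are look-alikes about, which are no part of the job. There is more than one size of the plug; the one meant has the size given above.

How it is judged:
By the outcome, as a careful person would: the job done as asked, in the order asked, and still so for the second after the job is handed in, with the robot touching nothing.
It also fails if it takes over 72 s, if anything falls off the work surface, if the arm or the gripper's body presses on something with over 40 N, if the wrist force passes 120 N, or if a joint passes its speed limit or range.

## Working session

There is one attempt and no reset: what is moved stays moved. The work goes in short steps, Python scripts to look and compute and a shell command to move; the robot and the scene stay as the last step left them, time stands still between calls to the robot, and variables do not carry over. Pictures are saved under pics/ and viewed, at most 10 in all, crops included, and the job is handed in when it is done.

```bash
ls; mkdir -p pics
python3 - <<'E'
from rig import env, optics
import cv2
for n in ("top","scene"):
    im=optics.get_image(n); cv2.imwrite(f"pics/{n}0.png",im[:,:,::-1]); c=optics.calibration(n); print(n,c)
s=env.observe(); print(s["time_s"],s["position"],s["tool_rot"],s["grip_width"],env.hold_point_z)
E
```

```text
pics
top {'fov_y': 47.20726601850974, 'cx': 319.1723438102852, 'cy': 194.71834523631384, 'T': array([[ 1.18694017e-02, -9.80577136e-01,  1.95774354e-01,
         3.01213368e-01],
       [-9.99929520e-01, -1.16922383e-02,  2.06065562e-03,
        -1.44842974e-02],
       [ 2.68408619e-04, -1.95785014e-01, -9.80646805e-01,
         1.33225850e+00],
       [ 0.00000000e+00,  0.00000000e+00,  0.00000000e+00,
         1.00000000e+00]])}
scene {'fov_y': 56.56574367396796, 'cx': 318.51574894022446, 'cy': 195.85279657268515, 'T': array([[-0.29020066,  0.64649052, -0.70557323,  1.24068571],
       [ 0.95691947,  0.18878269, -0.22060423,  0.21309273],
       [-0.00941853, -0.73919626, -0.67342423,  0.75436146],
       [ 0.        ,  0.        ,  0.        ,  1.        ]])}
0.1 [0.1904036  0.51571957 0.23081251] [[-9.38079316e-01  3.46419914e-01 -6.62455459e-04]
 [ 3.46420452e-01  9.38078764e-01 -1.05025491e-03]
 [ 2.57606183e-04 -1.21471053e-03 -9.99999229e-01]] 0.08544137134664535 0.0187
```

View pics/top0.png

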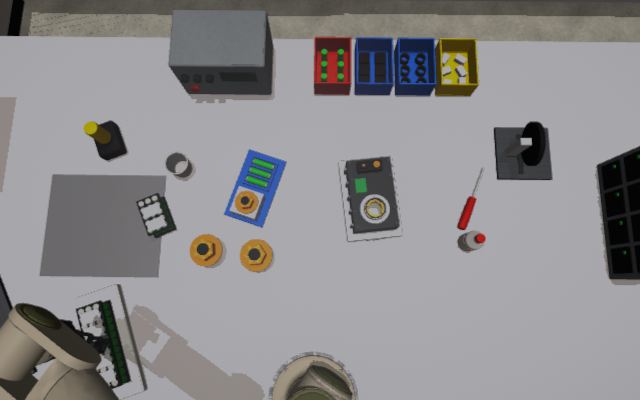

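View pics/scene0.png

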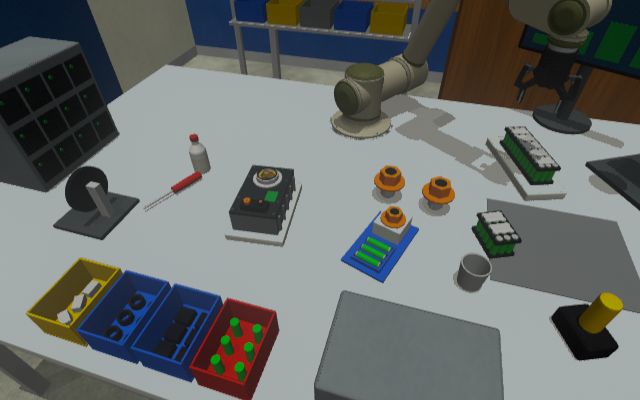

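The top view shows three orange plugs at (247,203), (206,250) and (257,255). The one at (247,203) fits: it sits in the white socket block of the blue tray and is smaller than the other two, which stand loose on the table. The port is at about (375,209). Next is an enlarged crop to confirm this.

Run:
```python
import cv2, numpy as np
im=cv2.imread("pics/top0.png")
a=cv2.resize(im[145:275,185:295],None,fx=4.5,fy=4.5,interpolation=cv2.INTER_CUBIC)[:580]
b=cv2.resize(im[150:250,335:410],None,fx=4,fy=4,interpolation=cv2.INTER_CUBIC)
h=580;c=np.zeros((h,800,3),np.uint8);c[:a.shape[0],:a.shape[1]]=a;c[:400,500:800]=b
cv2.imwrite("pics/crop1.png",c)
```

```text
(no output)
```

View pics/crop1.png

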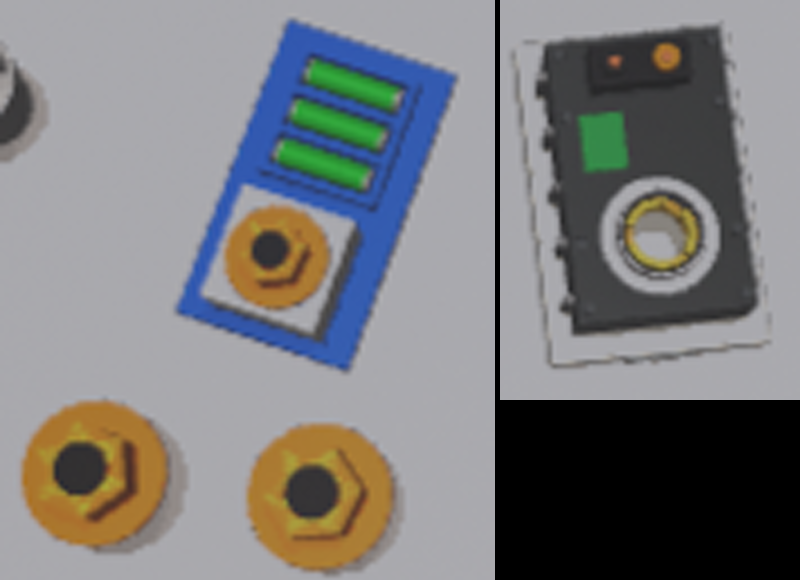

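Crop: the tray plug's flange is centred at about (246.6,202.1). It is 23 px across, which is 66 mm at that depth; the loose two are about 32 px (roughly 85 mm), so they are the wrong size. The port's bore is centred at (375,209).

```bash
cat > h.py <<'E'
import numpy as np, cv2
from rig import env, optics
def K(c): f=200/np.tan(np.radians(c["fov_y"]/2)); return f
def ray(c,u,v,z):
    f=K(c); d=c["T"][:3,:3]@np.array([(u-c["cx"])/f,(v-c["cy"])/f,1]); o=c["T"][:3,3]
    return o+d*(z-o[2])/d[2]
def proj(c,p):
    q=c["T"][:3,:3].T@(np.asarray(p)-c["T"][:3,3]); f=K(c); return q[0]/q[2]*f+c["cx"],q[1]/q[2]*f+c["cy"]
def rel(x,y,z,yaw=None):
    """shift in tool axes in units, for a world TCP target; yaw = world angle of tool y axis"""
    s=env.observe(); R=s["tool_rot"]; d=R.T@(np.array([x,y,z])-s["position"])/0.04
    ty=np.degrees(np.arctan2(R[1,1],R[0,1])); print("t",round(s["time_s"],2),"pos",s["position"].round(4),"shift units",d.round(3),"tool y az",ty.round(2),"q6",round(s["q"][5],1))
    if yaw is not None: print("roll units (about tool z down: + = world cw)",(-(((yaw-ty)+90)%180-90)/5).round(2))
E
python3 - <<'E'
from h import *
c=optics.calibration("top")
print("plug",ray(c,246.6,202.1,.055)); print("port",ray(c,375,209,.106))
def az(a,b,z): d=ray(c,*b,z)-ray(c,*a,z); return np.degrees(np.arctan2(d[1],d[0])), np.linalg.norm(d)
k=lambda x,y:(185+x/4.5,145+y/4.5)
m=lambda x,y:(335+(x-500)/4,150+y/4)
print("tray long", az(k(178,312),k(290,20),.008), az(k(349,370),k(456,75),.008))
print("pack long", az(m(572,333),m(547,44),.088),az(m(755,310),m(720,25),.088))
P=ray(c,246.6,202.1,.055);Q=ray(c,375,209,.106)
rel(P[0],P[1],.2);
cw=optics.calibration("wrist");print(cw)
E
```

```text
plug [0.53239937 0.1937759  0.055     ]
port [ 0.50828831 -0.16394983  0.106     ]
tray long (np.float64(-18.039386012360588), np.float64(0.20849129700459226)) (np.float64(-17.918109434249818), np.float64(0.20818791703446007))
pack long (np.float64(4.786213399266099), np.float64(0.20438943991637804)) (np.float64(5.715806965687803), np.float64(0.20275273211390135))
t 0.1 pos [0.1904 0.5157 0.2308] shift units [-10.809  -4.587   0.773] tool y az 69.73 q6 -12.3
{'fov_y': 63.815833615706175, 'cx': 323.5170512526757, 'cy': 204.69106771901167, 'T': array([[ 0.34793872,  0.8955417 ,  0.27738729,  0.11951461],
       [ 0.93751455, -0.33164592, -0.10524947,  0.54185684],
       [-0.00226093,  0.29667498, -0.95497583,  0.37288385],
       [ 0.        ,  0.        ,  0.        ,  1.        ]])}
```

```bash
R='{"linear":[-0.9,-0.382,0.0]}'; python3 -m jog '[{"linear":[-0.9,-0.382,0]},{"linear":[-0.9,-0.382,0]},{"linear":[-0.9,-0.382,0]},{"linear":[-0.9,-0.382,0]},{"linear":[-0.9,-0.382,0]},{"linear":[-0.9,-0.382,0]},{"linear":[-0.9,-0.382,0]},{"linear":[-0.9,-0.382,0]},{"linear":[-0.9,-0.382,0]},{"linear":[-0.9,-0.382,0]},{"linear":[-0.9,-0.382,0]},{"linear":[-0.9,-0.382,0]}]' 1 ; python3 -m jog '[{"linear":[0,0,0]},{"linear":[0,0,0]},{"linear":[0,0,0]}]'
python3 - <<'E'
from h import *
rel(.5324,.1938,.23)
c=optics.calibration("wrist"); np.save("cw1.npy",c["T"]); im=optics.get_image("wrist"); cv2.imwrite("pics/w1full.png",im[:,:,::-1])
u,v=map(int,proj(c,(.5324,.1938,.07))); print(u,v)
x0,y0=max(0,u-100),max(0,v-75);print(x0,y0)
cv2.imwrite("pics/w1.png",cv2.resize(im[y0:y0+150,x0:x0+200,::-1],None,fx=4,fy=4,interpolation=cv2.INTER_CUBIC))
E
```

```text
t 0.1 pos [0.1904 0.5157 0.2308] shift units [-10.808  -4.588   0.023] tool y az 69.73 q6 -12.3
190 493
90 418invalid input
invalid input
Traceback (most recent call last):
cv2.error: OpenCV(4.12.0) /io/opencv/modules/imgproc/src/resize.cpp:4208: error: (-215:Assertion failed) !ssize.empty() in function 'resize'
```

The rows were refused, most likely because each one needs a "roll" too.

```bash
python3 -m jog '[{"linear":[-0.9,-0.382,0],"roll":0},{"linear":[-0.9,-0.382,0],"roll":0},{"linear":[-0.9,-0.382,0],"roll":0},{"linear":[-0.9,-0.382,0],"roll":0},{"linear":[-0.9,-0.382,0],"roll":0},{"linear":[-0.9,-0.382,0],"roll":0},{"linear":[-0.9,-0.382,0],"roll":0},{"linear":[-0.9,-0.382,0],"roll":0},{"linear":[-0.9,-0.382,0],"roll":0},{"linear":[-0.9,-0.382,0],"roll":0},{"linear":[-0.9,-0.382,0],"roll":0},{"linear":[-0.9,-0.382,0],"roll":0}]' 1 ; python3 -m jog '[{"linear":[0,0,0],"roll":0},{"linear":[0,0,0],"roll":0},{"linear":[0,0,0],"roll":0}]'
cat > look.py <<'E'
from h import *
import sys
tag=sys.argv[1]; p=list(map(float,sys.argv[2:5]))
rel(*p[:2],.23)
c=optics.calibration("wrist"); np.save(f"cw{tag}.npy",c["T"]); im=optics.get_image("wrist"); cv2.imwrite(f"pics/{tag}full.png",im[:,:,::-1])
u,v=map(int,proj(c,p)); print(u,v)
x0=min(max(0,u-100),440);y0=min(max(0,v-75),250);print("crop",x0,y0)
cv2.imwrite(f"pics/{tag}.png",cv2.resize(im[y0:y0+150,x0:x0+200,::-1],None,fx=4,fy=4,interpolation=cv2.INTER_CUBIC))
E
python3 look.py w1 .5324 .1938 .07
```

```text
time_s: 1.15
position: [0.5333, 0.1926, 0.2312]
tool_rot: [[-0.938, 0.347, -0.0], [0.347, 0.938, 0.0], [0.0, -0.0, -1.0]]
ft_force: [0.1, 0.4, -0.2]
grip_width: 0.0853
gripper_force: 0.0
time_s: 1.4
position: [0.5318, 0.1945, 0.231]
tool_rot: [[-0.938, 0.347, -0.001], [0.347, 0.938, 0.0], [0.001, -0.0, -1.0]]
ft_force: [-0.5, -0.2, 0.5]
grip_width: 0.0855
gripper_force: 0.0
t 1.4 pos [0.5318 0.1945 0.231 ] shift units [-0.019 -0.01   0.025] tool y az 69.72 q6 -61.6
323 187
crop 223 112
```

View pics/w1.png

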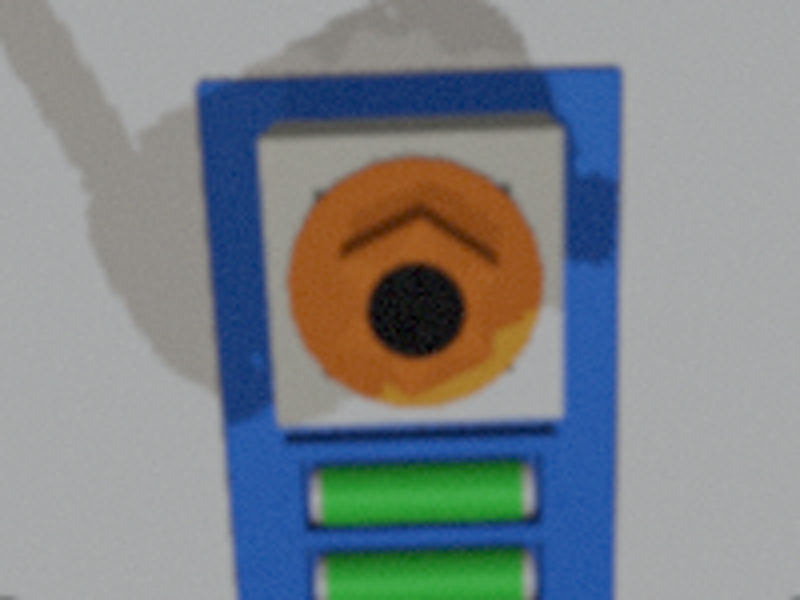

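The hex has a corner pointing image-up at (421,205) in the crop, with edges running to (344,250) and (497,258). The flange is centred at about (416,281) and the black top disc at (417,310). The flats already nearly face the tool's y.

Run:
```python
from h import *
c=optics.calibration("wrist"); c["T"]=np.load("cww1.npy")
k=lambda x,y:(223+x/4,112+y/4)
# flange ellipse fit by colour
im=cv2.imread("pics/w1full.png"); hsv=cv2.cvtColor(im,cv2.COLOR_BGR2HSV)
m=((hsv[...,0]<25)&(hsv[...,1]>120)).astype(np.uint8)
n,l,st,ce=cv2.connectedComponentsWithStats(m); i=1+np.argmax(st[1:,4])
cn=max(cv2.findContours((l==i).astype(np.uint8),cv2.RETR_EXTERNAL,cv2.CHAIN_APPROX_NONE)[0],key=len)
pts=np.array([ray(c,*p[0],.055) for p in cn]); h=cv2.convexHull(pts[:,:2].astype(np.float32)); (cc,r)=cv2.minEnclosingCircle(h)
print("flange",cc,r, cv2.fitEllipse(pts[:,:2].astype(np.float32)*1000))
print("disc z.079",ray(c,*k(417,310),.079),"z.074",ray(c,*k(417,310),.074))
for z in(.055,.079):
  A,B,C=[ray(c,*k(*p),z) for p in((344,250),(421,205),(497,258))]
  for a,b in((A,B),(B,C)):
    d=b-a; print(z,"edge az",np.degrees(np.arctan2(d[1],d[0])),np.linalg.norm(d))
```

```text
flange (0.38332056999206543, 0.16345208883285522) 0.04474790766835213 ((385.7334899902344, 162.67005920410156), (81.54154968261719, 89.91993713378906), 157.27781677246094)
disc z.079 [0.53341913 0.19691106 0.079     ] z.074 [0.53465075 0.19651118 0.074     ]
0.055 edge az 100.17191526607085 0.022464761412954636
0.055 edge az 34.6500472385317 0.023478740724957366
0.079 edge az 100.17191526607121 0.020770201594086733
0.079 edge az 34.650047238531556 0.021707694511789714
```

Run:
```python
from h import *
c=optics.calibration("wrist"); c["T"]=np.load("cww1.npy")
im=cv2.imread("pics/w1full.png"); hsv=cv2.cvtColor(im,cv2.COLOR_BGR2HSV)
m=((hsv[...,0]<25)&(hsv[...,1]>120)).astype(np.uint8)
n,l,st,ce=cv2.connectedComponentsWithStats(m)
i=l[165,327]; print(i,st[i])
cn=max(cv2.findContours((l==i).astype(np.uint8),cv2.RETR_EXTERNAL,cv2.CHAIN_APPROX_NONE)[0],key=len)
pts=np.array([ray(c,*p[0],.055) for p in cn])[:,:2].astype(np.float32)
print("flange",cv2.minEnclosingCircle(pts), cv2.fitEllipse(pts*1000))
p=cv2.fitEllipse(pts*1000)[0]; rel(p[0]/1000,p[1]/1000,.056,67.4)
```

```text
100 [ 295  152   63   61 2678]
flange ((0.5326275825500488, 0.19657732546329498), 0.03248629346489906) ((532.4525146484375, 196.4603729248047), (62.91508865356445, 63.247989654541016), 50.73294448852539)
t 1.45 pos [0.5315 0.195  0.2313] shift units [-0.013  0.044  4.381] tool y az 69.78 q6 -61.6
roll units (about tool z down: + = world cw) 0.48
```

```bash
python3 -m jog '[{"linear":[-0.02,0.03,0.6],"roll":0.24},{"linear":[0,0,0.8],"roll":0.24},{"linear":[0,0,0.8],"roll":0},{"linear":[0,0,0.8],"roll":0},{"linear":[0,0,0.7],"roll":0},{"linear":[0,0,0.4],"roll":0},{"linear":[0,0,0.2],"roll":0},{"linear":[0,0,0.06],"roll":0},{"linear":[0,0,0],"roll":0},{"linear":[0,0,0],"roll":0}]' 1 && python3 -m jog '[{"linear":[0,0,0],"roll":0},{"linear":[0,0,0],"roll":0},{"linear":[0,0,0],"roll":0},{"linear":[0,0,0],"roll":0},{"linear":[0,0,0],"roll":0},{"linear":[0,0,0],"roll":0},{"linear":[0,0,0],"roll":0},{"linear":[0,0,0],"roll":0}]' -1 70
```

```text
time_s: 2.28
position: [0.5339, 0.1956, 0.0582]
tool_rot: [[-0.923, 0.385, 0.002], [0.385, 0.923, 0.0], [-0.002, 0.001, -1.0]]
ft_force: [-0.3, -0.5, -0.3]
grip_width: 0.0853
gripper_force: 0.0
time_s: 2.95
position: [0.5338, 0.1951, 0.0577]
tool_rot: [[-0.923, 0.385, 0.001], [0.385, 0.923, 0.0], [-0.001, 0.001, -1.0]]
ft_force: [-1.2, -0.1, 6.0]
grip_width: 0.0365
gripper_force: 71.1
```

```bash
python3 -m jog '[{"linear":[0,0,-0.2],"roll":0},{"linear":[0,0,-0.5],"roll":0},{"linear":[0,0,-0.6],"roll":0},{"linear":[0,0,-0.6],"roll":1},{"linear":[0,0,-0.6],"roll":1},{"linear":[0,0,-0.5],"roll":1},{"linear":[0,0,-0.5],"roll":1},{"linear":[0,0,-0.4],"roll":1},{"linear":[0,0,-0.2],"roll":1},{"linear":[0,0,0],"roll":1},{"linear":[0,0,0],"roll":1},{"linear":[0,0,0],"roll":1}]' && python3 -m jog '[{"linear":[0,0,0],"roll":1},{"linear":[0,0,0],"roll":1},{"linear":[0,0,0],"roll":1},{"linear":[0,0,0],"roll":0},{"linear":[0,0,0],"roll":0}]'; python3 -c "
from h import *
rel(.508,-.164,.22)"
```

```text
time_s: 3.95
position: [0.5331, 0.195, 0.2213]
tool_rot: [[-0.376, 0.927, -0.0], [0.927, 0.376, -0.0], [0.0, -0.0, -1.0]]
ft_force: [0.1, -0.8, -0.9]
grip_width: 0.0367
gripper_force: 70.3
time_s: 4.37
position: [0.5332, 0.1951, 0.221]
tool_rot: [[-0.13, 0.992, -0.0], [0.992, 0.13, -0.0], [-0.0, -0.0, -1.0]]
ft_force: [-0.7, -0.4, -0.7]
grip_width: 0.0369
gripper_force: 70.3
t 4.37 pos [0.5332 0.1951 0.221 ] shift units [-8.818 -1.793  0.027] tool y az 7.48 q6 0.7
```

```bash
python3 -m jog '[{"linear":[-0.4,-0.08,0],"roll":0},{"linear":[-0.8,-0.16,0],"roll":0},{"linear":[-0.9,-0.18,0],"roll":0},{"linear":[-0.9,-0.18,0],"roll":0},{"linear":[-0.9,-0.18,0],"roll":0},{"linear":[-0.9,-0.18,0],"roll":0},{"linear":[-0.8,-0.16,0],"roll":0},{"linear":[-0.6,-0.13,0],"roll":0},{"linear":[-0.4,-0.07,0],"roll":0},{"linear":[0,0,0],"roll":0},{"linear":[0,0,0],"roll":0},{"linear":[0,0,0],"roll":0}]'; python3 look.py w2 .508 -.164 .106
```

```text
time_s: 5.37
position: [0.5147, -0.0728, 0.221]
tool_rot: [[-0.129, 0.992, -0.0], [0.992, 0.129, 0.0], [0.0, -0.0, -1.0]]
ft_force: [-0.2, 0.6, -2.3]
grip_width: 0.0367
gripper_force: 70.3
t 5.37 pos [ 0.5147 -0.0728  0.221 ] shift units [-2.239 -0.46  -0.226] tool y az 7.42 q6 -28.5
303 293
crop 203 218
```

View pics/w2.png

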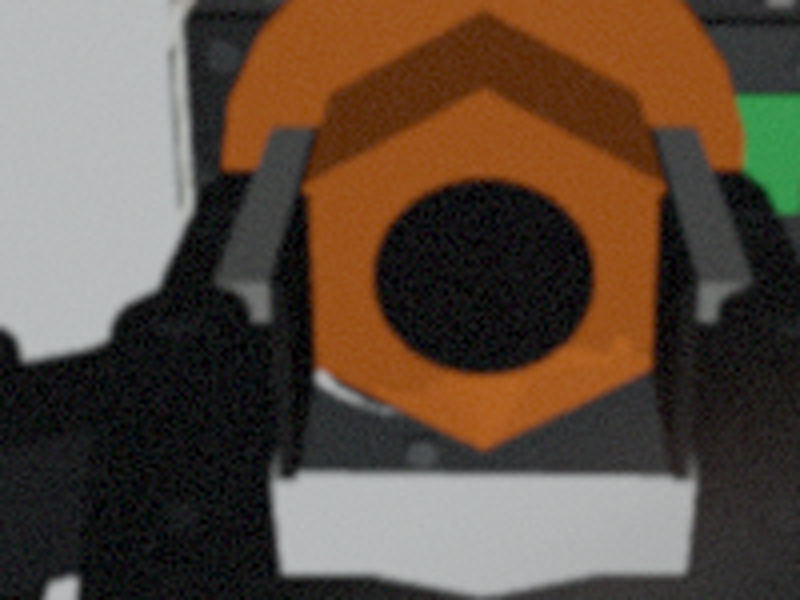

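The plug is held straight, with the flats on the pads. The disc is at crop (485,275), and the gripper hides the port. I'll pass over the port so the camera looks down on it.

```bash
python3 -m jog '[{"linear":[-0.4,-0.08,0],"roll":0},{"linear":[-0.8,-0.1,0],"roll":0},{"linear":[-0.9,-0.1,0],"roll":0},{"linear":[-0.9,-0.1,0],"roll":0},{"linear":[-0.8,-0.08,0],"roll":0},{"linear":[-0.4,0,0],"roll":0},{"linear":[0,0,0],"roll":0},{"linear":[0,0,0],"roll":0},{"linear":[0,0,0],"roll":0}]'; python3 look.py w3 .508 -.164 .106
```

```text
time_s: 6.17
position: [0.5181, -0.2408, 0.2209]
tool_rot: [[-0.129, 0.992, -0.0], [0.992, 0.129, 0.001], [0.001, -0.0, -1.0]]
ft_force: [-0.4, 1.1, -1.3]
grip_width: 0.0368
gripper_force: 70.3
t 6.17 pos [ 0.5181 -0.2408  0.2209] shift units [ 1.937 -0.003 -0.226] tool y az 7.43 q6 -44.2
323 101
crop 223 26
```

View pics/w3.png

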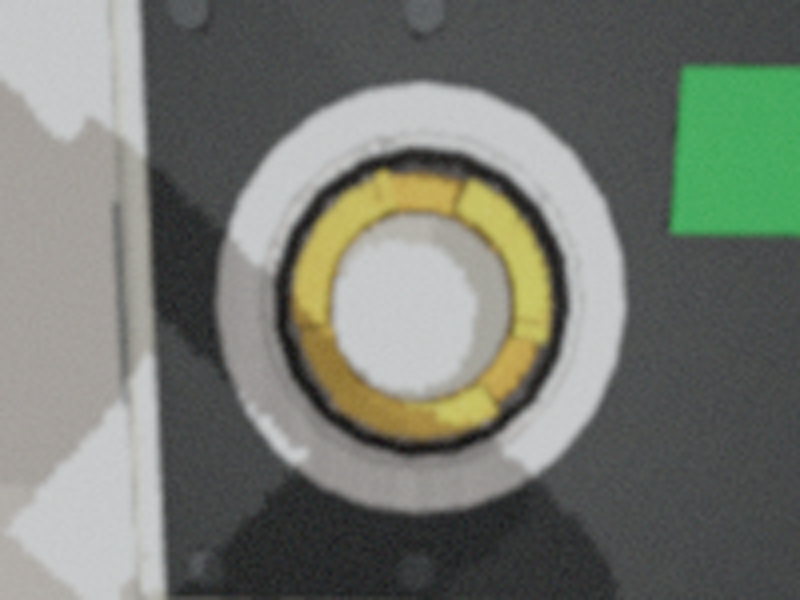

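Port: the black seal ring spans x 275–568 and y 148–453, so its centre is at crop (421.5,300.5). The concentric white ring's centre is (422,297.5), lower down.

Run:
```python
from h import *
c=optics.calibration("wrist"); T=c["T"].copy()
c["T"]=np.load("cww3.npy"); P=ray(c,223+421.5/4,26+300.5/4,.1085); print("port",P, "white",ray(c,223+422/4,26+297.5/4,.09), ray(c,223+422/4,26+297.5/4,.106),"seal dia",np.linalg.norm(ray(c,223+275/4,101,.1085)-ray(c,223+568/4,101,.1085)), "white dia", np.linalg.norm(ray(c,223+217/4,101,.106)-ray(c,223+627/4,101,.106)))
c["T"]=np.load("cww2.npy"); tcp=np.array([.5147,-.0728,.221]); R=np.array([[-.129,.992,0],[.992,.129,0],[0,0,-1]])
D=ray(c,203+485/4,218+275/4,tcp[2]-.0077+.029); o=R.T@(D-tcp); print("plug top in tool",o)
# hex corners near/far at top
for p in((485,90),(485,450),(308,190),(662,185),(316,370),(655,368)):
  print(p,R.T@(ray(c,203+p[0]/4,218+p[1]/4,tcp[2]+.0213)-tcp)*1000)
off=R[:,:2]@o[:2]
rel(P[0]-off[0],P[1]-off[1],.106+.0213+.0077+.03)
```

```text
port [ 0.51163805 -0.1630092   0.1085    ] white [ 0.51191138 -0.16218756  0.09      ] [ 0.51169428 -0.16242645  0.106     ] seal dia 0.05524692715167397 white dia 0.07806726270235434
plug top in tool [ 1.00549762e-03  3.84348969e-05 -2.13000000e-02]
(485, 90) [ 22.47047617   0.05348163 -21.3       ]
(485, 450) [-21.31178373   0.02279071 -21.3       ]
(308, 190) [ 11.15335504 -18.47167849 -21.3       ]
(662, 185) [ 11.67040371  18.54321238 -21.3       ]
(316, 370) [-10.8140103  -18.50747619 -21.3       ]
(655, 368) [-10.62734475  18.67143434 -21.3       ]
t 6.22 pos [ 0.5181 -0.2408  0.2211] shift units [1.923 0.09  1.402] tool y az 7.45 q6 -44.2
```

```bash
python3 -m jog '[{"linear":[0.4,0.02,0],"roll":0},{"linear":[0.7,0.04,0],"roll":0},{"linear":[0.6,0.03,0],"roll":0},{"linear":[0.23,0,0],"roll":0},{"linear":[0,0,0.3],"roll":0},{"linear":[0,0,0.4],"roll":1},{"linear":[0,0,0.4],"roll":1},{"linear":[0,0,0.3],"roll":1},{"linear":[0,0,0.2],"roll":1},{"linear":[0,0,0],"roll":0},{"linear":[0,0,0],"roll":0}]'
python3 - <<'E'
from h import *
rel(.51163,-.1630,.135)
R=env.observe()["tool_rot"];print("plug offset world mm",R[:,0]*.9)
E
```

```text
time_s: 7.13
position: [0.5117, -0.1647, 0.1571]
tool_rot: [[0.216, 0.976, -0.0], [0.976, -0.216, 0.0], [0.0, -0.0, -1.0]]
ft_force: [0.7, 0.3, -1.4]
grip_width: 0.0365
gripper_force: 70.3
t 7.13 pos [ 0.5117 -0.1647  0.1571] shift units [ 0.042 -0.011  0.554] tool y az -12.47 q6 -18.0
plug offset world mm [1.94305959e-01 8.78774825e-01 1.62658366e-05]
```

```bash
python3 -m jog '[{"linear":[0.02,-0.01,0.1],"roll":0},{"linear":[0,0,0.1],"roll":0},{"linear":[0,0,0.1],"roll":0},{"linear":[0,0,0.1],"roll":0},{"linear":[0,0,0.03],"roll":0},{"linear":[0,0,0],"roll":0},{"linear":[0,0,0],"roll":0}]'; python3 -m jog '[{"linear":[0,0,0.05],"roll":0},{"linear":[0,0,0.05],"roll":0},{"linear":[0,0,0.05],"roll":0},{"linear":[0,0,0],"roll":0},{"linear":[0,0,0],"roll":0},{"linear":[0,0,0],"roll":0}]'
```

```text
time_s: 7.72
position: [0.5115, -0.1646, 0.1397]
tool_rot: [[0.219, 0.976, -0.0], [0.976, -0.219, -0.0], [-0.0, -0.0, -1.0]]
ft_force: [0.4, 0.3, -2.3]
grip_width: 0.0367
gripper_force: 70.3
time_s: 8.22
position: [0.5116, -0.1646, 0.1346]
tool_rot: [[0.219, 0.976, 0.001], [0.976, -0.219, -0.001], [-0.0, 0.001, -1.0]]
ft_force: [-2.6, 1.2, 6.7]
grip_width: 0.0366
gripper_force: 71.4
```

Contact at the land height with about 9 N. Now I'll turn it anticlockwise in short steps.

```bash
python3 -m jog '[{"linear":[0,0,0],"roll":-0.6},{"linear":[0,0,0],"roll":-0.6},{"linear":[0,0,0],"roll":-0.6},{"linear":[0,0,0],"roll":-0.6},{"linear":[0,0,0],"roll":-0.6},{"linear":[0,0,0],"roll":-0.6}]'; python3 -c "
from h import *
rel(.5115,-.164,.13);print(env.observe()['wrist_torque'])"
```

```text
time_s: 8.72
position: [0.512, -0.1649, 0.1346]
tool_rot: [[-0.095, 0.995, 0.002], [0.995, 0.095, -0.001], [-0.001, 0.002, -1.0]]
ft_force: [0.0, 0.7, 6.3]
grip_width: 0.0364
gripper_force: 71.1
t 8.72 pos [ 0.512  -0.1649  0.1346] shift units [ 0.023 -0.012  0.116] tool y az 5.47 q6 -35.9
[-0.03882869  0.04847761 -0.06957802]
```

```bash
python3 -m jog '[{"linear":[0,0,0],"roll":-0.6},{"linear":[0,0,0],"roll":-0.6},{"linear":[0,0,0],"roll":-0.6},{"linear":[0,0,0],"roll":-0.6},{"linear":[0,0,0],"roll":-0.6},{"linear":[0,0,0],"roll":-0.6}]'; python3 -c "
from h import *
rel(.5115,-.164,.13);print(env.observe()['wrist_torque'])"
```

```text
time_s: 9.22
position: [0.5116, -0.1647, 0.1339]
tool_rot: [[-0.398, 0.917, 0.001], [0.917, 0.398, -0.0], [-0.001, 0.0, -1.0]]
ft_force: [-0.4, 1.0, -1.5]
grip_width: 0.0365
gripper_force: 70.5
t 9.22 pos [ 0.5116 -0.1647  0.1339] shift units [0.017 0.005 0.098] tool y az 23.47 q6 -53.9
[ 0.01288454 -0.02753565  0.04860117]
```

The force vanished after about 36°, so the pins are off the lands. I'll follow the drop downward.

```bash
python3 -m jog '[{"linear":[0,0,0.04],"roll":0},{"linear":[0,0,0.04],"roll":0},{"linear":[0,0,0.04],"roll":0},{"linear":[0,0,0],"roll":0},{"linear":[0,0,0],"roll":0}]'; python3 -c "
from h import *
print(env.observe()['wrist_torque'])"
```

```text
time_s: 9.63
position: [0.5111, -0.1645, 0.1283]
tool_rot: [[-0.395, 0.919, -0.001], [0.919, 0.395, 0.001], [0.001, -0.001, -1.0]]
ft_force: [0.7, -0.0, -3.4]
grip_width: 0.0366
gripper_force: 70.2
[ 0.12747373 -0.11013487 -0.03931048]
```

```bash
python3 -m jog '[{"linear":[0,0,0.03],"roll":0},{"linear":[0,0,0.03],"roll":0},{"linear":[0,0,0.02],"roll":0},{"linear":[0,0,0],"roll":0},{"linear":[0,0,0],"roll":0}]'; python3 -c "
from h import *
print(env.observe()['wrist_torque'])"
```

```text
time_s: 10.05
position: [0.5114, -0.1646, 0.1258]
tool_rot: [[-0.396, 0.918, 0.0], [0.918, 0.396, -0.0], [-0.0, -0.0, -1.0]]
ft_force: [0.4, 0.9, -2.0]
grip_width: 0.0366
gripper_force: 70.5
[-0.02230293  0.02348572 -0.02522047]
```

```bash
python3 -m jog '[{"linear":[0,0,0.02],"roll":0},{"linear":[0,0,0.02],"roll":0},{"linear":[0,0,0],"roll":0},{"linear":[0,0,0],"roll":0}]'; python3 -c "
from h import *
print(env.observe()['wrist_torque'])"
```

```text
time_s: 10.38
position: [0.5116, -0.1647, 0.1252]
tool_rot: [[-0.396, 0.918, 0.001], [0.918, 0.396, -0.001], [-0.001, 0.001, -1.0]]
ft_force: [-2.1, 1.2, 8.4]
grip_width: 0.0364
gripper_force: 71.8
[ 0.22078956  0.56074522 -0.02846943]
```

Floor found at origin +11.6 mm, inside the stated 11–13 mm. Now I'll turn clockwise with matched feed.

```bash
python3 -m jog '[{"linear":[0,0,0.006],"roll":0.6},{"linear":[0,0,0.006],"roll":0.6},{"linear":[0,0,0.006],"roll":0.6},{"linear":[0,0,0.006],"roll":0.6},{"linear":[0,0,0.006],"roll":0.6},{"linear":[0,0,0.006],"roll":0.6},{"linear":[0,0,0.006],"roll":0.6},{"linear":[0,0,0.006],"roll":0.6}]'; python3 -c "
from h import *
print(env.observe()['wrist_torque']);rel(.51163,-.164,.1137)"
```

```text
time_s: 11.05
position: [0.5123, -0.1655, 0.1234]
tool_rot: [[0.014, 1.0, 0.003], [1.0, -0.014, -0.003], [-0.003, 0.003, -1.0]]
ft_force: [0.2, -2.7, 6.3]
grip_width: 0.0367
gripper_force: 71.3
[-0.46466535  0.07902917  0.04071489]
t 11.05 pos [ 0.5123 -0.1655  0.1234] shift units [ 0.037 -0.017  0.242] tool y az -0.81 q6 -29.7
```

```bash
python3 -m jog '[{"linear":[0,0,0.008],"roll":0.8},{"linear":[0,0,0.008],"roll":0.8},{"linear":[0,0,0.008],"roll":0.8},{"linear":[0,0,0.008],"roll":0.8},{"linear":[0,0,0.008],"roll":0.8},{"linear":[0,0,0.008],"roll":0.8},{"linear":[0,0,0.008],"roll":0.8},{"linear":[0,0,0.008],"roll":0.8},{"linear":[0,0,0.008],"roll":0.8},{"linear":[0,0,0.008],"roll":0.8}]'; python3 -c "
from h import *
print(env.observe()['wrist_torque']);rel(.51163,-.164,.1137)"
```

```text
time_s: 11.88
position: [0.5127, -0.1652, 0.1202]
tool_rot: [[0.654, 0.756, 0.004], [0.756, -0.654, -0.002], [0.001, 0.004, -1.0]]
ft_force: [2.8, -0.9, 5.8]
grip_width: 0.0366
gripper_force: 71.2
[-0.11771894 -0.40580366 -0.00326265]
t 11.88 pos [ 0.5127 -0.1652  0.1202] shift units [ 0.004 -0.04   0.163] tool y az -40.87 q6 10.4
```

```bash
python3 -m jog '[{"linear":[0,0,0.008],"roll":0.8},{"linear":[0,0,0.008],"roll":0.8},{"linear":[0,0,0.008],"roll":0.8},{"linear":[0,0,0.008],"roll":0.8},{"linear":[0,0,0.008],"roll":0.8},{"linear":[0,0,0.008],"roll":0.8},{"linear":[0,0,0.008],"roll":0.8},{"linear":[0,0,0.008],"roll":0.8},{"linear":[0,0,0.008],"roll":0.8},{"linear":[0,0,0.008],"roll":0.8}]'; python3 -c "
from h import *
print(env.observe()['wrist_torque']);rel(.51163,-.164,.1137)"
```

```text
time_s: 12.72
position: [0.5124, -0.1651, 0.1169]
tool_rot: [[0.987, 0.159, 0.003], [0.159, -0.987, -0.002], [0.003, 0.002, -1.0]]
ft_force: [0.5, 0.0, 6.3]
grip_width: 0.0364
gripper_force: 71.3
[-0.0394861  -0.13520769  0.15612613]
t 12.72 pos [ 0.5124 -0.1651  0.1169] shift units [-0.014 -0.029  0.081] tool y az -80.86 q6 50.4
```

```bash
python3 -m jog '[{"linear":[0,0,0.008],"roll":0.8},{"linear":[0,0,0.008],"roll":0.8},{"linear":[0,0,0.008],"roll":0.8},{"linear":[0,0,0.008],"roll":0.8},{"linear":[0,0,0.008],"roll":0.8}]'; python3 -c "
from h import *
print(env.observe()['wrist_torque']);rel(.51163,-.164,.1137)"
```

```text
time_s: 13.13
position: [0.5122, -0.165, 0.1155]
tool_rot: [[0.982, -0.188, 0.003], [-0.188, -0.982, -0.002], [0.003, 0.001, -1.0]]
ft_force: [-1.6, 1.1, 9.0]
grip_width: 0.0366
gripper_force: 71.6
[0.1632726  0.16083343 0.08867315]
t 13.13 pos [ 0.5122 -0.165   0.1155] shift units [-0.019 -0.022  0.046] tool y az -100.85 q6 70.4
```

```bash
python3 -m jog '[{"linear":[0,0,0.008],"roll":0.8},{"linear":[0,0,0.008],"roll":0.8},{"linear":[0,0,0.008],"roll":0.8},{"linear":[0,0,0.008],"roll":0.8}]'; python3 -c "
from h import *
print(env.observe()['wrist_torque']);rel(.51163,-.164,.1137)"
```

```text
time_s: 13.47
position: [0.5123, -0.1648, 0.1146]
tool_rot: [[0.892, -0.452, 0.003], [-0.452, -0.892, -0.002], [0.004, -0.0, -1.0]]
ft_force: [-1.1, 2.2, 13.2]
grip_width: 0.0364
gripper_force: 72.0
[0.4390128  0.25616587 0.19613448]
t 13.47 pos [ 0.5123 -0.1648  0.1146] shift units [-0.024 -0.011  0.022] tool y az -116.84 q6 86.4
```

```bash
python3 -m jog '[{"linear":[0,0,0.004],"roll":0.5},{"linear":[0,0,0.004],"roll":0.5},{"linear":[0,0,0.004],"roll":0.5}]'; python3 -c "
from h import *
print(env.observe()['wrist_torque']);rel(.51163,-.164,.1137)"
```

```text
time_s: 13.72
position: [0.5124, -0.1647, 0.1143]
tool_rot: [[0.826, -0.563, 0.004], [-0.563, -0.826, -0.001], [0.004, -0.001, -1.0]]
ft_force: [-1.9, 2.8, 14.6]
grip_width: 0.0365
gripper_force: 72.2
[0.58172653 0.26762847 0.20944737]
t 13.72 pos [ 0.5124 -0.1647  0.1143] shift units [-0.025 -0.003  0.016] tool y az -124.27 q6 93.8
```

```bash
python3 -m jog '[{"linear":[0,0,0.004],"roll":0.5},{"linear":[0,0,0.004],"roll":0.5},{"linear":[0,0,0.004],"roll":0.5},{"linear":[0,0,0.002],"roll":0.5}]'; python3 -c "
from h import *
print(env.observe()['wrist_torque']);rel(.51163,-.164,.1137)"
```

```text
time_s: 14.05
position: [0.5124, -0.1646, 0.1139]
tool_rot: [[0.716, -0.698, 0.004], [-0.698, -0.716, -0.002], [0.004, -0.001, -1.0]]
ft_force: [-1.2, 3.5, 14.8]
grip_width: 0.0368
gripper_force: 72.4
[0.57422491 0.39395134 0.28747128]
t 14.05 pos [ 0.5124 -0.1646  0.1139] shift units [-0.025  0.002  0.006] tool y az -134.25 q6 103.8
```

```bash
python3 -m jog '[{"linear":[0,0,0],"roll":0.5},{"linear":[0,0,0],"roll":0.5}]'; python3 -c "
from h import *
print(env.observe()['wrist_torque']);rel(.51163,-.164,.1137)"
```

```text
time_s: 14.22
position: [0.5122, -0.1646, 0.1137]
tool_rot: [[0.653, -0.758, 0.003], [-0.758, -0.653, -0.001], [0.003, -0.001, -1.0]]
ft_force: [-0.8, 2.3, 12.9]
grip_width: 0.0367
gripper_force: 72.1
[0.51552012 0.45696345 0.3480599 ]
t 14.22 pos [ 0.5122 -0.1646  0.1137] shift units [-0.021  0.     0.   ] tool y az -139.25 q6 108.8
```

```bash
python3 -m jog '[{"linear":[0,0,0],"roll":0.5},{"linear":[0,0,0],"roll":0.5}]'; python3 -c "
from h import *
print(env.observe()['wrist_torque']);rel(.51163,-.164,.1137)"
```

```text
time_s: 14.38
position: [0.512, -0.1645, 0.1137]
tool_rot: [[0.585, -0.811, 0.002], [-0.811, -0.585, -0.001], [0.002, -0.001, -1.0]]
ft_force: [-1.5, 4.3, 14.1]
grip_width: 0.0368
gripper_force: 72.3
[0.66129657 0.60198411 0.49787953]
t 14.38 pos [ 0.512  -0.1645  0.1137] shift units [-0.015  0.001 -0.001] tool y az -144.23 q6 113.8
```

```bash
python3 -m jog '[{"linear":[0,0,0],"roll":0.5},{"linear":[0,0,0],"roll":0.5}]'; python3 -c "
from h import *
print(env.observe()['wrist_torque']);rel(.51163,-.164,.1137)"
```

```text
time_s: 14.55
position: [0.5119, -0.1641, 0.1136]
tool_rot: [[0.512, -0.859, 0.002], [-0.859, -0.512, -0.001], [0.002, -0.001, -1.0]]
ft_force: [-2.1, 5.0, 14.6]
grip_width: 0.0369
gripper_force: 72.4
[0.82538039 0.66643503 0.80213574]
t 14.55 pos [ 0.5119 -0.1641  0.1136] shift units [-0.006  0.003 -0.002] tool y az -149.2 q6 118.8
```

Z has stopped and the torque is climbing at 172°. I'll ease off the downward push to see whether the thread holds the plug down.

```bash
python3 -m jog '[{"linear":[0,0,-0.02],"roll":0},{"linear":[0,0,-0.02],"roll":0},{"linear":[0,0,0],"roll":0}]'; python3 -c "
from h import *
print(env.observe()['wrist_torque']);rel(.51163,-.164,.1137)"
```

```text
time_s: 14.8
position: [0.5118, -0.1641, 0.1137]
tool_rot: [[0.513, -0.858, 0.001], [-0.858, -0.513, 0.001], [-0.0, -0.001, -1.0]]
ft_force: [3.2, 4.7, 2.8]
grip_width: 0.0369
gripper_force: 71.4
[ 0.71345349 -0.25103111  0.02607531]
t 14.8 pos [ 0.5118 -0.1641  0.1137] shift units [-0.005  0.002 -0.001] tool y az -149.14 q6 118.7
```

```bash
python3 -m jog '[{"linear":[0,0,-0.02],"roll":0.3},{"linear":[0,0,0],"roll":0.4},{"linear":[0,0,0],"roll":0.3}]'; python3 -c "
from h import *
print(env.observe()['wrist_torque']);rel(.51163,-.164,.1137)"
```

```text
time_s: 15.05
position: [0.5115, -0.1638, 0.1137]
tool_rot: [[0.436, -0.9, -0.0], [-0.9, -0.436, 0.001], [-0.001, -0.0, -1.0]]
ft_force: [3.1, 4.8, -3.4]
grip_width: 0.0365
gripper_force: 72.0
[ 0.74995388 -0.54326368  0.99940228]
t 15.05 pos [ 0.5115 -0.1638  0.1137] shift units [ 0.006 -0.001 -0.   ] tool y az -154.14 q6 123.7
```

The torque is 1.0 N·m with no push and z is steady, so it is snug. Releasing.

```bash
python3 -m jog '[{"linear":[0,0,0],"roll":0},{"linear":[0,0,0],"roll":0},{"linear":[0,0,0],"roll":0},{"linear":[0,0,0],"roll":0},{"linear":[0,0,0],"roll":0},{"linear":[0,0,0],"roll":0}]' 1; python3 -m jog '[{"linear":[0,0,-0.3],"roll":0},{"linear":[0,0,-0.5],"roll":0},{"linear":[0,0,-0.6],"roll":0},{"linear":[0,0,-0.6],"roll":0},{"linear":[0,0,-0.5],"roll":0},{"linear":[0,0,-0.3],"roll":0},{"linear":[0,0,0],"roll":0},{"linear":[0,0,0],"roll":0}]'; python3 look.py w4 .5116 -.1630 .12
python3 - <<'E'
from h import *
c=optics.calibration("scene"); im=optics.get_image("scene"); cv2.imwrite("pics/s4full.png",im[:,:,::-1])
u,v=map(int,proj(c,(.5116,-.163,.11)));print(u,v)
cv2.imwrite("pics/s4.png",cv2.resize(im[v-50:v+50,u-60:u+60,::-1],None,fx=6,fy=6,interpolation=cv2.INTER_CUBIC)[:600])
E
```

```text
time_s: 15.55
position: [0.5114, -0.1647, 0.1144]
tool_rot: [[0.436, -0.9, 0.0], [-0.9, -0.436, -0.0], [0.0, -0.0, -1.0]]
ft_force: [0.1, 0.3, 0.6]
grip_width: 0.0851
gripper_force: 0.0
time_s: 16.22
position: [0.5114, -0.1646, 0.2262]
tool_rot: [[0.436, -0.9, 0.001], [-0.9, -0.436, -0.0], [0.001, -0.0, -1.0]]
ft_force: [0.5, -0.1, -0.5]
grip_width: 0.0854
gripper_force: 0.0
t 16.22 pos [ 0.5114 -0.1646  0.2262] shift units [-0.033 -0.022 -0.094] tool y az -154.17 q6 123.7
322 205
crop 222 130
267 172
```

View pics/w4.png

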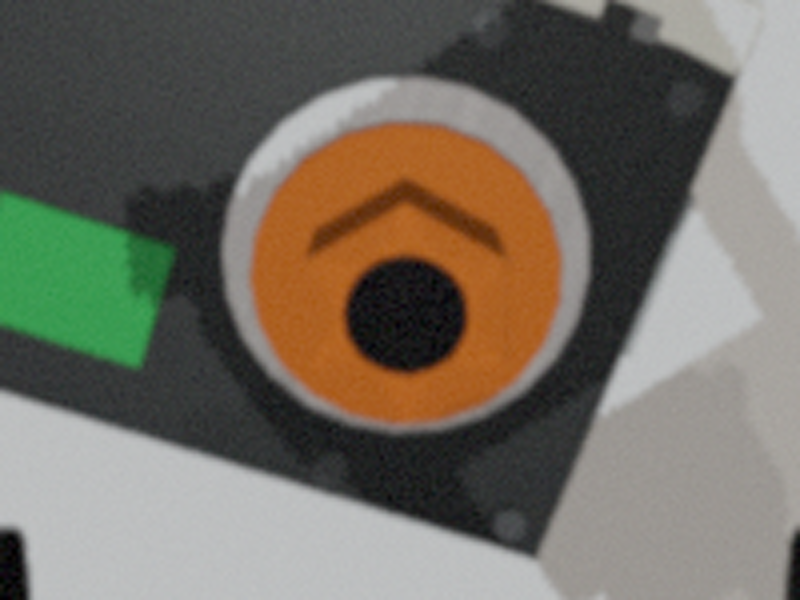

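View pics/s4.png

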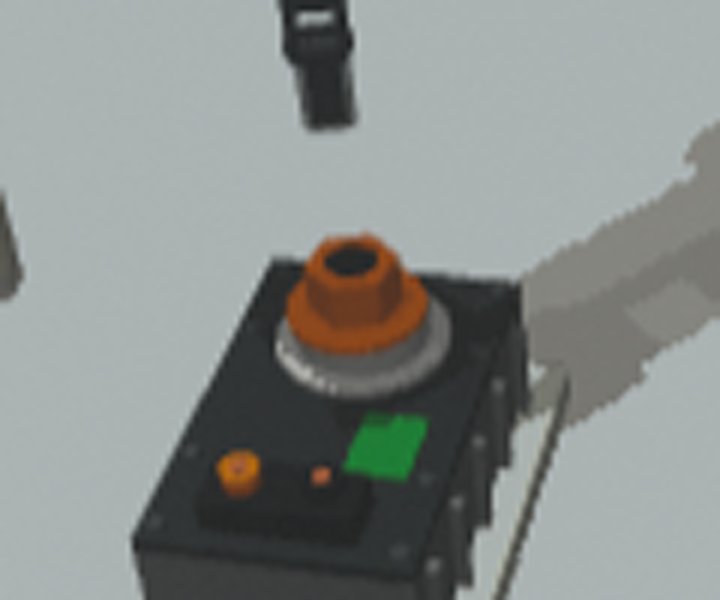

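The wrist view shows the plug centred on the port at crop (405,275), with its hex still in line with the gripper, so it did not slip or back off. The scene view shows the flange flat on the collar at (358,340) all round, and the fingers are clear. Handing in.

```bash
python3 -c "
from rig import env
print(env.close_job())"
```

```text
the job is handed in; nothing more can be done
None
```

The orange plug from the tray is threaded into the port and snug on its rim (about 1.0 N·m final torque, z steady), the gripper is clear, and the job was handed in at about 16 s; no verdict came back.

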